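# Unload a filter cube and hold the turret's index plunger back

## Task

Unload the filter cube that stands right above the turret's index plunger: lift it straight up off its rail, past the sprung catch, and lower it upright into the empty pocket of the cube tray (set it down, do not drop it). Then take the index plunger by its knob, pull it fully back out of the turret and finish still holding it there, so that I can turn the turret to the next cube. Do not turn the turret yourself and leave everything else on the bench where it is.

Things in the scene. Friction and masses are not known exactly. Their poses are not given: they have to be found in the camera images.
- cube: the filter cube to unload: loose black block, 34 mm deep (x) x 30 mm wide (y) x 42 mm tall, about 0.09 kg, a round window in its front (-x) and on top. Origin: centre of its underside; +x points to the rail behind it. It stands on the turret's disc above the plunger, origin 38 mm from the turret's axis. Similar cubes on the turret and tray stay.
- cube_grip (a point): a point on the cube's middle line, 30 mm above its underside (12 mm below its top); axes as the cube's. The fingers take the cube here from above by its flat sides (y = +-15 mm), which are free for 25 mm and more.
- rail_top (a point): top of the upright T-shaped rail that fits a slot in the cube's back with 1 mm play: 28 mm above the disc, so raise the cube straight up, without turning, by 32 mm or more before moving it sideways. A sprung ball in the rail holds the cube down: it gives way to about 6 to 10 N of pull within the first 4 mm, then little more than its weight.
- turret_base: white base of the turret, fixed: plate 154 x 136 mm, 14 mm high. Origin: on the table under the turret's upright axis; -x points along the plunger to its knob. On it an aluminium disc (radius 62 mm, top 52 mm above the table), a 40 mm square hub (to 86 mm), other cubes at +x and +y (to 95 mm). The plunger's block is at x = -86 to -66 mm, 28 mm wide, 56 mm high.
- turret (a joint): turn of the turret's disc about its upright axis (rad), 0 at the start. The plunger's nose locks it to about +-0.02 while it is in; once the nose is out the disc turns lightly by hand, but stays where it is if untouched.
- index_plunger (a joint): how far the plunger is pulled (m): 0 = sprung home in the disc's rim, 0.007 = nose just clear of its hole, 0.010 = fully back at its stop. It slides level, outward along turret_base -x. The spring pulls it in with 7 N at 0 and 12 N at 0.010; it springs home when let go.
- plunger_knob: black pull knob on the plunger, spool-shaped about the level axis 41.5 mm above the table: waist 18 mm in diameter and 28 mm long (92 to 120 mm from the turret's axis when home), then a flange 26 mm in diameter and 8 mm thick at the outer end. Its frame coincides with turret_base's when home and moves with the plunger.
- plunger_grip (a point): centre of the knob's waist, on its axis: 41.5 mm above the table, 106 mm from the turret's axis when home; axes as turret_base, moves with the knob. The fingers can take the waist from above, closing along y; below is only the table, and the base plate (14 mm high) ends 20 mm nearer the turret.
- tray: white tray, lined black, for three cubes in a row, fixed: 141 mm (x) x 46 mm (y), rim 10 mm high, walls 3 mm. Origin: centre of its underside. Pockets at x = -46, 0, +46 mm, each 43 mm (x) x 40 mm (y) inside; the one at -46 mm is empty, cubes stand fixed in the other two (tops 47 mm above the table).
- tray_pocket (a point): centre of the empty pocket's floor, 4 mm above the table, 6 mm below the rim; axes as the tray's. The cube may stand in it either way round or a quarter turn off.
- lens_tissue: packet of lens tissue, 72 x 110 x 13 mm, beside the tray; leave it. Origin: centre of its underside, long side along y.
- tweezers: steel tweezers lying on the table beside the tray, 118 mm long (y), 13 mm wide, 9 mm high; leave them. Origin: centre of the underside.
- spare_eyepiece: black eyepiece standing behind the turret, 41 mm diameter, 52 mm tall; leave it. Origin: centre of its underside.
- objective_can: black screw can standing behind the turret, 40 mm diameter, 60 mm tall; leave it. Origin: centre of its underside.
- marker: black marker lying at the right front, 132 mm long (x), 13 mm thick; leave it. Origin: centre of the underside.
- dropper_bottle: amber dropper bottle at the right rear, 28 mm diameter, 70 mm tall; leave it. Origin: centre of its underside.
Mind the look-alikes: they are no part of the job. Leave any blue look-alike of the cube alone.

How it is judged (in metres and radians):
On the way, in this order (a step that is already met when the one before it is completed fails the run):
1. the cube is lifted clear above its rail, in the fingers (z of cube in the frame of turret_base above 0.081 m and contact force between cube and the fingers above 1 N), for 0.1 s.
2. the cube stands upright on the floor of the tray's empty pocket, let go (horizontal distance between cube and tray_pocket below 0.009 m and z of cube in the frame of tray_pocket between -0.003 and 0.004 m and angle between cube's own z axis and vertical below 0.1 rad and contact force between cube and the fingers below 0.1 N and linear speed of cube below 0.03 m/s), for 0.3 s.
At the end, for the whole second after the job is handed in: The cube stands upright (0.1 rad), still and untouched on the floor of the empty pocket (within 9 mm of its centre); the fingers hold the plunger's knob (over 2 N) with the plunger back more than 8 of its 10 mm (nose clear by 1 mm); the turret is within 0.12 rad of where it stood (all of step 2 and value of joint index_plunger above 0.008 m and contact force between plunger_knob and the fingers above 2 N and value of joint turret between -0.12 and 0.12 rad); the arm keeps its last pose, push and grip.
It fails at once if the turret is turned by more than 0.12 rad (not (value of joint turret between -0.12 and 0.12 rad)).
It fails at once if the cube is dropped: out of the fingers when off its rail and more than 15 mm above the pocket's floor (contact force between cube and the fingers below 0.02 N and z of cube in the frame of tray_pocket above 0.015 m and (horizontal distance between cube and turret_base above 0.05 m or z of cube in the frame of turret_base above 0.083 m)).
It fails at once if a bystander (lens tissue, tweezers, eyepiece, can, marker or bottle) is moved by more than 20 mm (distance of any of lens_tissue, tweezers, spare_eyepiece, objective_can, marker, dropper_bottle from where it was at the start of the episode above 0.02 m).
It also fails if it takes over 48 s, if anything falls off the work surface, if the arm or the gripper's body presses on something with over 40 N, if the wrist force passes 120 N, or if a joint passes its speed limit or range.

## Robot

A 6-joint arm with a two-finger parallel gripper is mounted at the origin on a cart in front of the work surface, level with it; the furniture and walls round the work are solid. World frame = base frame: x ahead of the robot, y to its left, z up, the work surface at z = 0. Lengths are in mm, angles in degrees, forces in N, time in s.
With the tool pointing down it reaches from about 300 to 850 mm from the base axis. Payload 4.2 kg.
Tool frame: the origin (TCP) lies midway between the tips of the shut fingers; the grasp point (between the pads) lies 19 mm behind it; z points along the fingers, y is the line along which they close (so a half turn about z gives the same grasp; the last joint's range is limited). The gripper opens to 91 mm and grips with 3 to 60 N. Pads are 32 mm wide; open, the fingers measure 118 mm over their backs; the gripper's body (76 mm by 178 mm) begins 60 mm behind the grasp point.
Start: joints at [73.854, 18.312, 89.639, -0, 72.044, -1.146], TCP at [148.823, 555.423, 213.976] pointing down, gripper open.
Joint ranges: [-177.97, 177.97], [-48.28, 115.42], [12.27, 149.76], [-77.06, 257.06], [2.81, 150.46], [-146.56, 146.56]. Speed limits (degrees/s): [147.25, 147.25, 180, 180, 180, 180].

## Interface

Orientations are given as [roll, pitch, yaw] about the fixed x, y, z axes, in that order (R = Rz(yaw) Ry(pitch) Rx(roll)).
In Python, from workcell import env gives the robot as it stands.
- The arm moves only by the shell command python3 -m jog 'ROWS' [FORCE]. ROWS is a JSON object of lists of equal length, an entry for each row: "jaw": the finger opening in mm, from 0 to 91.2; "slide": the shift along the tool's x, y, z in units of 30 mm (1.0 is 30 mm), a list of three; "spin": the turn about the tool's z in units of 8 degrees (1.0 is 8 degrees). In form: {"jaw": [jaw, ...], "slide": [[dx, dy, dz], ...], "spin": [spin, ...]}. A call has 1 to 10 rows; each row shifts and turns the commanded pose from where the row before left it, along the tool's axes as they then stand; what a row does not reach is not made up. A row lasts 1/10 s, in which the tool goes at most 50 mm and 8.59 degrees, less where a joint would pass 70% of its speed; a pose out of reach is approached as far as the arm can. A call is refused whole if a number of a shift passes 1 or a number of a turn 1, either way. A call with a gripper value outside its range is refused whole. The fingers move at their own pace and stop on an object; FORCE is the grip in N (left out, the last holds). Time passes only in rows, so rows that do not move let the fingers close. It gives the time, the measured TCP pose, the force, the opening and the grip force at its end, in the units of the state.
- env.state(): the state, without advancing time (a new reading comes with each control period).
- env.grab_frame(name): name is "scene" or "side" or "wrist"; returns the picture (420x560x3 uint8, red, green, blue); there is no depth.
- env.camera_model(name): a dict with "fx", "fy", "cx", "cy" (pixels), "camera_from_world" (4x4, takes a point from world to camera coordinates). Camera axes: x right, y up, looking along -z (the intrinsics and any distortion apply to the point x, -y, -z); pixel columns grow to the right and rows downward; lengths in mm; the calibration is good to about 2 mm. A picture is of the moment at which its call begins: read the wrist's pose just before it. camera_model takes no time and is no camera call; for the wrist camera it gives the pose at the moment of the call.
- env.job_done(): hands the job in; it is judged then, once.
The state is a dict: "time_s": time; "qpos": joint angles; "qvel": joint speeds; "effort": joint torques, N m; "ee_pos": TCP position; "ee_rot": TCP orientation; "force": force on the tool from outside, world axes, zero at the start; "torque": the same for the moment, N m; "gripper_width": finger opening in mm; "gripper_force": force on a finger pad.
Only numpy, scipy, OpenCV 4.12 (cv2) and the standard library are available. Lean on these libraries where they do the work, as an engineer would, in place of code of your own. Each camera call takes 0.05 s, during which the arm holds its last target. There are 200 camera calls.

## Working session

There is one attempt and no reset: what is moved stays moved. The work goes in short steps, Python scripts to look and compute and a shell command to move; the robot and the scene stay as the last step left them, time stands still between calls to the robot, and variables do not carry over. Pictures are saved under pics/ and viewed, at most 10 in all, crops included, and the job is handed in when it is done.

```bash
mkdir -p pics; python3 - <<'E'
from workcell import env
import cv2,json,numpy as np
s=env.state();print(s)
for n in("scene","side","wrist"):
    m=env.camera_model(n);print(n,{k:np.round(v,3).tolist() if not isinstance(v,str) else v for k,v in m.items()})
    cv2.imwrite(f"pics/{n}0.png",cv2.cvtColor(env.grab_frame(n),cv2.COLOR_RGB2BGR))
E
```

```text
{'time_s': 0.0, 'qpos': array([ 7.38547468e+01,  1.83525211e+01,  8.97068967e+01,  1.52326590e-04,
        7.20421729e+01, -1.14538464e+00]), 'qvel': array([-0.00485484,  0.11518341, -0.02885456, -0.04219145,  0.01847181,
        0.01870274]), 'effort': array([-1.33182635e-03, -4.12444532e+01, -2.31967592e+01,  7.25271623e-02,
        4.60960774e-02, -1.73750946e-04]), 'ee_pos': array([148.67399286, 554.9294166 , 213.10812175]), 'ee_rot': array([-1.79898432e+02, -2.17553057e-03,  1.65000082e+02]), 'force': array([-0.03719876, -0.39722648,  0.09379613]), 'torque': array([ 0.00094569,  0.04827665, -0.0058477 ]), 'gripper_force': 0.0, 'gripper_width': 91.07796300855821}
scene {'fx': 507.608, 'fy': 507.608, 'cx': 280.451, 'cy': 213.956, 'camera_from_world': [[0.743, -0.669, 0.022, -431.958], [0.278, 0.338, 0.899, -246.971], [-0.609, -0.662, 0.437, -921.126], [0.0, 0.0, 0.0, 1.0]]}
side {'fx': 413.656, 'fy': 413.656, 'cx': 280.208, 'cy': 202.903, 'camera_from_world': [[0.999, -0.037, 0.015, -586.804], [0.003, 0.456, 0.89, -80.13], [-0.04, -0.889, 0.456, -1069.117], [0.0, 0.0, 0.0, 1.0]]}
wrist {'fx': 363.508, 'fy': 363.508, 'cx': 286.099, 'cy': 209.829, 'camera_from_world': [[0.259, 0.966, -0.003, -573.614], [-0.934, 0.25, -0.255, 28.759], [-0.246, 0.069, 0.967, -391.227], [0.0, 0.0, 0.0, 1.0]]}
```

View pics/scene0.png

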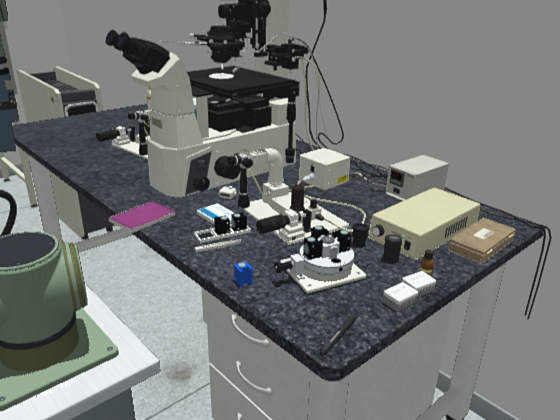

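View pics/side0.png

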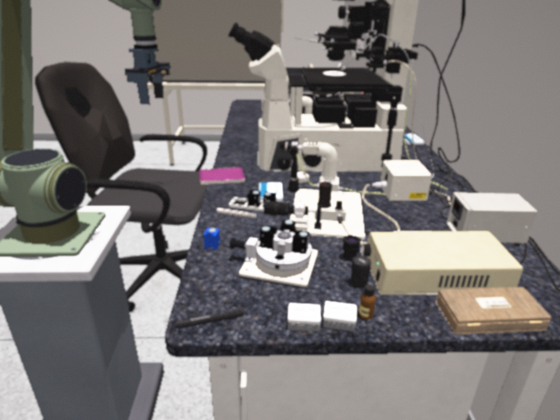

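View pics/wrist0.png

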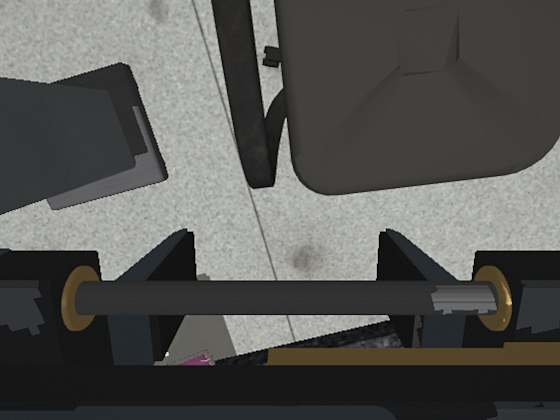

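```bash
cat > h.py <<'E'
from workcell import env
import numpy as np,cv2
def proj(m,P):
    P=np.atleast_2d(P); c=np.c_[P,np.ones(len(P))]@np.array(m["camera_from_world"]).T
    x,y,z=c[:,0],-c[:,1],-c[:,2]
    return np.c_[m["fx"]*x/z+m["cx"],m["fy"]*y/z+m["cy"]]
def onplane(m,uv,z):
    M=np.array(m["camera_from_world"]);R,t=M[:3,:3],M[:3,3];o=-R.T@t
    d=R.T@np.array([(uv[0]-m["cx"])/m["fx"],-(uv[1]-m["cy"])/m["fy"],-1.]);return o+d*(z-o[2])/d[2]
def crop(img,x0,y0,x1,y1,k):
    return cv2.resize(img[y0:y1,x0:x1],None,fx=k,fy=k,interpolation=cv2.INTER_CUBIC)
E
python3 - <<'E'
from h import *
a=cv2.imread("pics/scene0.png");b=cv2.imread("pics/side0.png")
A=crop(a,190,190,380,295,4);B=crop(b,205,175,335,285,4)
cv2.imwrite("pics/c1.png",A);
cv2.imwrite("pics/c2.png",crop(b,205,175,335,285,5))
ms,md=env.camera_model("scene"),env.camera_model("side")
print("turret axis guesses",onplane(ms,(327,240),86),onplane(md,(283,240),86))
print(onplane(md,(236,244),41.5),onplane(ms,(221,240),10))
E
```

```text
turret axis guesses [ 583.5610573  -151.09054299   86.        ] [ 585.68638185 -172.65784898   86.        ]
[ 479.18362242 -118.28741838   41.5       ] [480.90178083 113.38856531  10.        ]
```

View pics/c1.png

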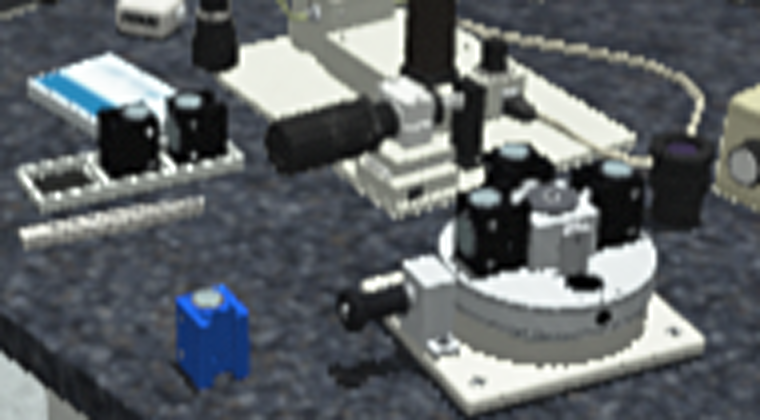

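View pics/c2.png

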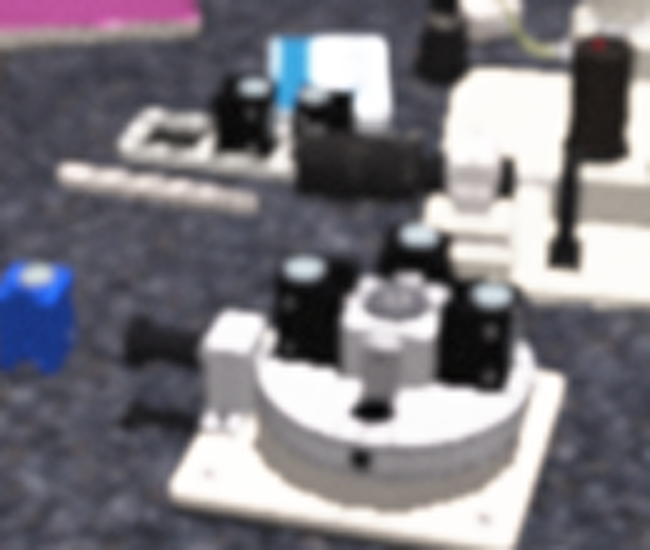

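Cube candidates in the scene picture:
- Turret cube beside the plunger block at (312,246). This is the one I want: it is black and sits on the line of the knob.
- Turret cube at +y (319,231).
- Turret cube at +x (345,240).
- Tray cubes at (222,224) and (239,221).
- Blue look-alike at (243,273).

The two crops confirm the choice. The empty pocket is the left one at (205,235).

```bash
cat > fit.py <<'E'
from h import *
from scipy.optimize import least_squares
ms,md=env.camera_model("scene"),env.camera_model("side")
def fit(obs,x0):
    def T(p,P):
        c,s=np.cos(p[2]),np.sin(p[2]);return np.array([p[0]+c*P[0]-s*P[1],p[1]+s*P[0]+c*P[1],P[2]])
    f=lambda p:np.concatenate([(proj(m,T(p,P))[0]-np.array(uv)) for m,P,uv in obs])
    r=least_squares(f,x0,loss="soft_l1",x_scale=[10,10,.1]);print(r.x[:2].round(1),np.degrees(r.x[2]).round(2));print(f(r.x).reshape(-1,2).round(1).tolist());return r.x
S=lambda x,y:(190+x/4-.4,190+y/4-.4); D=lambda x,y:(205+x/5-.4,175+y/5-.4)
tur=[(ms,(-38,0,94),S(487,197)),(ms,(38,0,94),S(620,167)),(ms,(0,38,94),S(517,152)),(ms,(-86,-68,14),S(472,408)),(ms,(68,-68,14),S(705,343)),(ms,(-128,0,41.5),S(345,308)),
(md,(-38,0,94),D(305,268)),(md,(38,0,94),D(492,295)),(md,(0,38,94),D(420,235)),(md,(-86,-68,14),D(170,488)),(md,(68,68,14),D(567,375)),(md,(-128,0,41.5),D(133,340))]
fit(tur,[585,-160,-.2])
tray=[(ms,(-70.5,23,10),S(20,175)),(ms,(-70.5,-23,10),S(37,202)),(ms,(70.5,-23,10),S(243,154)),(ms,(0,0,46),S(128,107)),(ms,(46,0,46),S(193,98)),
(md,(-70.5,-23,10),D(118,145)),(md,(-70.5,23,10),D(145,107)),(md,(0,0,46),D(252,87)),(md,(46,0,46),D(318,95))]
fit(tray,[500,110,-.2])
E
python3 fit.py
```

```text
[ 589.8 -147.3] -16.47
[[1.7, -0.2], [-2.3, 0.9], [0.7, 0.6], [-0.7, -1.9], [1.0, -1.3], [0.1, 0.8], [2.3, 0.2], [-1.8, -0.4], [-0.2, 1.0], [-0.0, -0.5], [-0.2, -0.4], [-0.2, -0.3]]
[514.8 154.9] -13.98
[[-1.1, -1.5], [0.8, -0.5], [-0.1, 0.3], [0.1, 1.5], [0.2, 0.4], [0.4, -0.1], [-0.3, 0.7], [-1.3, -0.4], [0.8, -0.4]]
```

```bash
python3 -m jog '{"jaw":[91,91,91,91,91,91,91,91,91,91],"slide":[[-1,-0.9,0],[-1,-0.9,0],[-1,-0.9,0],[-1,-0.9,0],[-1,-0.9,0],[-1,-0.9,0],[-1,-0.9,0],[-1,-0.9,0],[-1,-0.9,0],[-1,-0.9,0]],"spin":[0,0,0,0,0,0,0,0,0,0]}' 20
```

```text
time_s: 1.15
ee_pos: [369.2, 215.4, 213.9]
ee_rot: [180.0, 0.0, 165.0]
force: [-0.1, -0.4, 0.2]
gripper_width: 91.2
gripper_force: 0.0
```

```bash
python3 -m jog '{"jaw":[91,91,91,91,91,91,91,91,91,91],"slide":[[-1,-0.97,0],[-1,-0.97,0],[-1,-0.97,0],[-1,-0.97,0],[-1,-0.97,0],[-1,-0.97,0],[-1,-0.97,0],[-1,-0.97,0],[-1,-0.97,0],[-1,-0.97,0]],"spin":[0,0,0,0,0,0,0,0,0,0.2]}' && python3 -m jog '{"jaw":[91,91,91],"slide":[[-0.6,0,0],[0,0,0],[0,0,0]],"spin":[0,0,0]}' 
python3 - <<'E'
from h import *
import pickle
s=env.state();m=env.camera_model("wrist");f=env.grab_frame("wrist")
print(s["ee_pos"],s["ee_rot"]);pickle.dump(m,open("w1.pkl","wb"))
cv2.imwrite("pics/w1.png",cv2.cvtColor(f,cv2.COLOR_RGB2BGR))
b=cv2.resize(cv2.cvtColor(f,cv2.COLOR_RGB2BGR),None,fx=1.4,fy=1.4,interpolation=cv2.INTER_CUBIC);cv2.imwrite("pics/w1b.png",b)
E
```

```text
time_s: 2.15
ee_pos: [583.6, -143.3, 213.5]
ee_rot: [180.0, -0.0, 163.3]
force: [1.3, 0.6, -1.2]
gripper_width: 90.9
gripper_force: 0.0
time_s: 2.45
ee_pos: [599.7, -146.6, 213.2]
ee_rot: [180.0, -0.1, 163.4]
force: [0.1, 0.9, -0.3]
gripper_width: 91.0
gripper_force: 0.0
[ 599.71056711 -146.55529008  213.19253181] [ 1.79984572e+02 -1.26057013e-01  1.63399282e+02]
```

View pics/w1b.png

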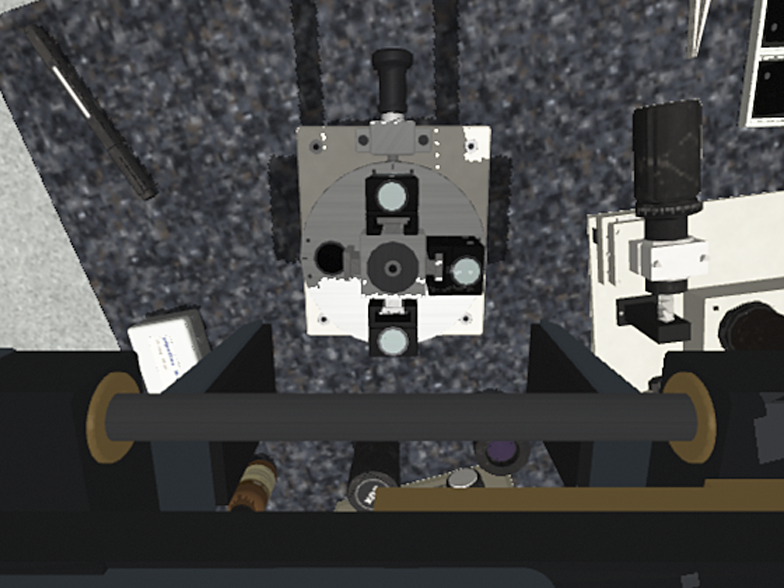

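```bash
cat >> fit.py <<'E'
import pickle
w=pickle.load(open("w1.pkl","rb"));W=lambda x,y:((x+.5)/1.4-.5,(y+.5)/1.4-.5)
wo=[(w,(-86,-68,14),W(298,127)),(w,(-86,68,14),W(491,126)),(w,(68,68,14),W(483,334)),(w,(68,-68,14),W(307,334)),(w,(-128,0,50),W(392,50))]
print("wrist");p=fit(wo,[590,-147,-.28])
print("all");fit(wo+tur[3:6]+tur[9:],p)
for uv in((391,196),(392,342),(466,270),(392,268)):
    q=onplane(w,W(*uv),94 if uv[1]!=268 else 88)[:2]-p[:2];c,s=np.cos(p[2]),np.sin(p[2]);print(uv,c*q[0]+s*q[1],-s*q[0]+c*q[1])
E
python3 fit.py|tail -9
```

```text
[ 589.8 -148.9] -16.39
[[-1.8, -0.4], [0.6, -0.2], [0.4, 1.6], [-0.2, 2.0], [0.2, -0.8]]
all
[ 589.7 -148.9] -16.45
[[-1.7, -0.6], [0.7, -0.3], [0.3, 1.6], [-0.3, 1.9], [0.4, -0.9], [-0.2, -1.6], [1.6, -1.0], [0.6, 1.1], [-0.1, -0.1], [-0.2, 0.0], [-0.3, 0.1]]
(391, 196) -43.625655473800705 -0.630665087349195
(392, 342) 43.21192232117295 -0.7691050326931386
(466, 270) -1.0687992764073595 42.67285893642751
(392, 268) -1.1616442170142385 -0.5166430947162068
```

```bash
python3 -m jog '{"jaw":[91,91,91,80,70,60,60,60],"slide":[[0.85,-0.1,0],[0.8,-0.1,0],[0,0,1],[0,0,1],[0,0,1],[0,0,0.5],[0,0,0],[0,0,0]],"spin":[0,0,0,0,0,0,0,0]}'
python3 - <<'E'
from h import *
s=env.state();m=env.camera_model("wrist");f=env.grab_frame("wrist")
print(s["ee_pos"],s["ee_rot"])
c,q=np.cos(np.radians(-16.42)),np.sin(np.radians(-16.42))
R=np.array([[c,-q],[q,c]])
f=cv2.cvtColor(f,cv2.COLOR_RGB2BGR)
for P in [(-55,-15,94),(-55,15,94),(-21,-15,94),(-21,15,94),(-55,-15,52),(-55,15,52)]:
    u=proj(m,np.r_[R@P[:2]+[589.2,-149.4],P[2]])[0];cv2.circle(f,tuple(np.round(u).astype(int)),1,(0,0,255),-1)
cv2.imwrite("pics/w2.png",cv2.resize(f,None,fx=1.4,fy=1.4))
E
```

```text
time_s: 3.3
ee_pos: [551.1, -137.9, 109.7]
ee_rot: [180.0, 0.0, 163.5]
force: [0.9, -0.8, -0.0]
gripper_width: 60.4
gripper_force: 0.0
[ 551.10794915 -137.86997399  109.71808946] [1.79993045e+02 3.06099029e-02 1.63453875e+02]
```

View pics/w2.png

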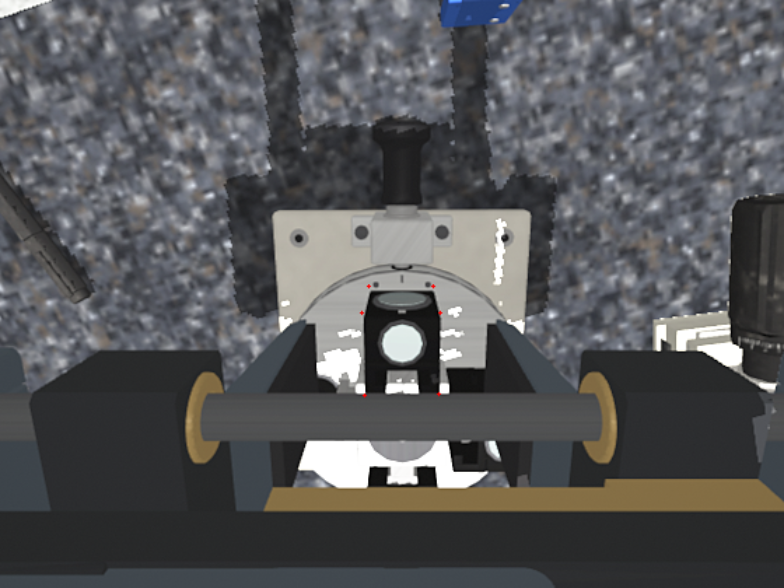

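The cube's top spans columns 365–440 with its window at (402,343), midway between the fingers at about 400. Next I descend and grip.

```bash
python3 -m jog '{"jaw":[60,60,60,60,28,28,28,28,28,28],"slide":[[0,0,0.6],[0,0,0.6],[0,0,0.36],[0,0,0],[0,0,0],[0,0,0],[0,0,0],[0,0,0],[0,0,0],[0,0,0]],"spin":[0,0,0,0,0,0,0,0,0,0]}' 40
```

```text
time_s: 4.35
ee_pos: [551.7, -138.5, 62.7]
ee_rot: [180.0, 0.1, 163.4]
force: [0.3, 0.9, 3.9]
gripper_width: 30.0
gripper_force: 40.0
```

```bash
python3 -m jog '{"jaw":[28,28,28,28,28,28,28,28,28,28],"slide":[[0,0,-0.1],[0,0,-0.1],[0,0,-0.15],[0,0,-0.2],[0,0,-0.25],[0,0,-0.25],[0,0,-0.25],[0,0,-0.25],[0,0,-0.25],[0,0,0]],"spin":[0,0,0,0,0,0,0,0,0,0]}'
```

```text
time_s: 5.35
ee_pos: [552.1, -138.7, 117.6]
ee_rot: [180.0, 0.2, 163.4]
force: [0.0, 0.3, -0.5]
gripper_width: 29.7
gripper_force: 40.0
```

```bash
python3 -m jog '{"jaw":[28,28,28,28,28,28,28,28,28,28],"slide":[[0,0,-1],[0,0.3,-1],[0.3,0.8,-0.5],[0.4,0.95,0],[0.5,0.95,0],[0.5,0.95,0],[0.5,0.95,0],[0.5,0.95,0],[0.4,0.95,0],[0.3,0.9,0]],"spin":[0,0,0,0,0,0,0,0,0,0]}' && python3 -m jog '{"jaw":[28,28,28,28,28],"slide":[[0,0.7,0],[0,0.3,0],[0,0,0],[0,0,0],[0,0,0]],"spin":[0,0,0,0,0]}'
python3 - <<'E'
from h import *
import pickle
s=env.state();m=env.camera_model("wrist");f=env.grab_frame("wrist")
print(s["ee_pos"],s["ee_rot"]);pickle.dump(m,open("w3.pkl","wb"))
cv2.imwrite("pics/w3.png",cv2.resize(cv2.cvtColor(f,cv2.COLOR_RGB2BGR),None,fx=1.4,fy=1.4,interpolation=cv2.INTER_CUBIC))
E
```

```text
time_s: 6.35
ee_pos: [518.7, 113.3, 191.0]
ee_rot: [-180.0, -0.0, 163.4]
force: [-0.2, -0.6, -1.1]
gripper_width: 29.6
gripper_force: 40.0
time_s: 6.85
ee_pos: [527.9, 139.7, 191.0]
ee_rot: [-180.0, -0.0, 163.3]
force: [-0.2, 0.2, 0.2]
gripper_width: 30.0
gripper_force: 40.0
[527.88776008 139.69203126 191.0346265 ] [-1.79966785e+02 -2.08017219e-02  1.63337803e+02]
```

View pics/w3.png

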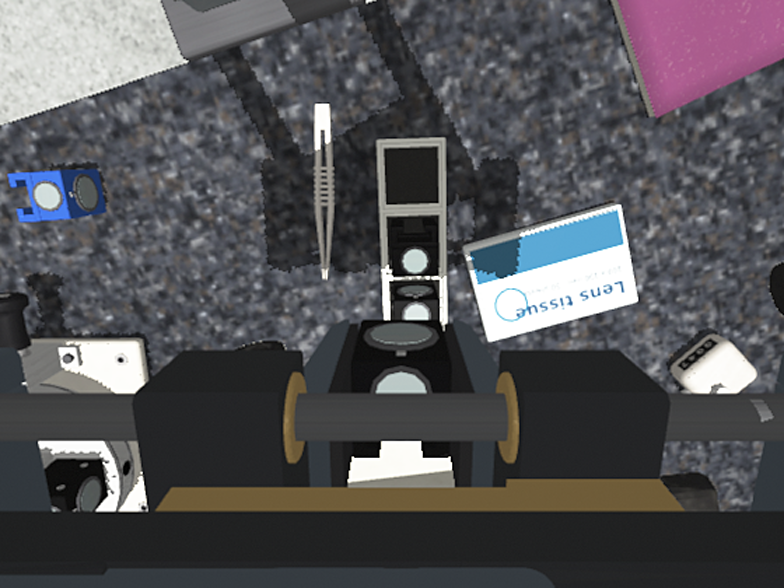

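The cube sits square in the fingers. The empty pocket's inner rim corners are at (384,147), (438,147), (386,206) and (439,205).

```bash
cat >> fit.py <<'E'
w=pickle.load(open("w3.pkl","rb"));print("TRAY")
wo=[(w,(-70.5,-23,10),W(376,139)),(w,(-70.5,23,10),W(446,138)),(w,(-67.5,-20,10),W(384,147)),(w,(-67.5,20,10),W(438,147)),(w,(-24.5,-20,10),W(385.5,206)),(w,(-24.5,20,10),W(439.5,205)),(w,(0,0,46),W(414,260))]
p=fit(wo[:6],[515,155,-.25]);q=onplane(w,W(414,261),46)[:2]-p[:2];c,s=np.cos(p[2]),np.sin(p[2]);print("win",c*q[0]+s*q[1],-s*q[0]+c*q[1])
pk=p[:2]-46*np.array([c,s]);print("pocket",pk)
tcp=np.array([527.9,139.7]);yaw=np.radians(163.34);tx=np.array([np.cos(yaw),np.sin(yaw)]);ty=np.array([np.sin(yaw),-np.cos(yaw)])
print("tool delta",(pk-tcp)@tx,(pk-tcp)@ty)
for uv in((400,384),):print()
E
python3 fit.py|sed -n '/TRAY/,$p'
```

```text
TRAY
[515.7 151.2] -15.58
[[0.2, 0.2], [-0.1, -0.0], [-2.2, -2.2], [2.3, -3.0], [-1.9, 2.4], [1.2, 2.3]]
win 4.83085944283965 0.17411762407295694
pocket [471.38002682 163.52129903]
tool delta 60.97679753839973 6.617538634097073
```

```bash
python3 -m jog '{"jaw":[28,28,28,28,28,28,28,28,28,28],"slide":[[0.7,0.1,0],[0.7,0.12,0],[0.68,0,0.5],[0,0,1],[0,0,1],[0,0,1],[0,0,0.8],[0,0,0.5],[0,0,0],[0,0,0]],"spin":[0,0,0,0,0,0,0,0,0,0]}'
```

```text
time_s: 7.9
ee_pos: [470.6, 164.5, 47.6]
ee_rot: [180.0, 0.0, 163.4]
force: [0.2, 0.5, -0.5]
gripper_width: 29.7
gripper_force: 40.0
```

```bash
python3 -m jog '{"jaw":[28,28,28,28,28,28,28,28,28,28],"slide":[[0,0,0.3],[0,0,0.25],[0,0,0.2],[0,0,0.1],[0,0,0.07],[0,0,0.05],[0,0,0.04],[0,0,0.03],[0,0,0],[0,0,0]],"spin":[0,0,0,0,0,0,0,0,0,0]}'
```

```text
time_s: 8.9
ee_pos: [470.3, 165.0, 16.0]
ee_rot: [180.0, 0.0, 163.4]
force: [0.6, -0.4, -1.2]
gripper_width: 29.7
gripper_force: 40.0
```

```bash
python3 -m jog '{"jaw":[28,28,28,28],"slide":[[0,0,0.03],[0,0,0.02],[0,0,0],[0,0,0]],"spin":[0,0,0,0]}'
```

```text
time_s: 9.3
ee_pos: [470.3, 164.9, 14.7]
ee_rot: [180.0, 0.0, 163.4]
force: [0.1, -0.7, 3.1]
gripper_width: 30.0
gripper_force: 40.0
```

```bash
python3 -m jog '{"jaw":[32,36,42,46,46,46,46,46,46,46],"slide":[[0,0,0],[0,0,0],[0,0,0],[0,0,0],[0,0,0],[0,0,0],[0,0,0],[0,0,-0.3],[0,0,-0.6],[0,0,-1]],"spin":[0,0,0,0,0,0,0,0,0,0]}' && python3 -m jog '{"jaw":[46,46,60,60,60,60],"slide":[[0,0,-1],[0,0,-1],[-0.8,0,-1],[-0.9,0,-0.8],[0,0,0],[0,0,0]],"spin":[0,0,0,0,0,0]}'
python3 - <<'E'
from h import *
f=env.grab_frame("wrist");m=env.camera_model("wrist");print(env.state()["ee_pos"])
f=cv2.cvtColor(f,cv2.COLOR_RGB2BGR)
cv2.imwrite("pics/w4.png",cv2.resize(f[0:300],None,fx=1.4,fy=1.4))
E
```

```text
time_s: 10.3
ee_pos: [469.0, 164.5, 71.3]
ee_rot: [-179.9, -0.2, 163.4]
force: [0.9, 1.6, 0.1]
gripper_width: 45.7
gripper_force: 0.0
time_s: 10.9
ee_pos: [518.9, 150.2, 185.8]
ee_rot: [180.0, -0.0, 163.4]
force: [-0.5, -0.3, -0.9]
gripper_width: 60.5
gripper_force: 0.0
[517.82886073 150.15052519 184.88190408]
```

View pics/w4.png

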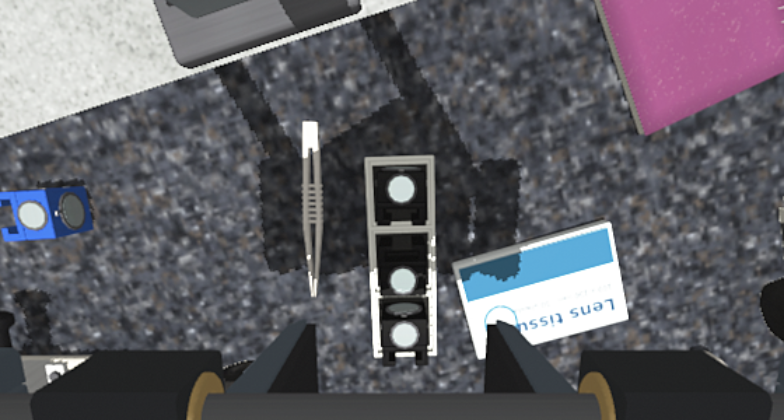

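The cube stands square in the pocket with its window at (401,189), and the tray, tissue and tweezers are undisturbed. I now move to the knob.

```bash
python3 -m jog '{"jaw":[60,60,60,60,60,60,60,60,60,60],"slide":[[-0.1,-0.6,0],[-0.2,-0.95,0],[-0.2,-0.95,0],[-0.2,-0.95,0],[-0.2,-0.95,0],[-0.2,-0.95,0],[-0.2,-0.95,0],[-0.2,-0.95,0],[-0.2,-0.95,0],[0,-0.7,0]],"spin":[0,0,0,0,0,0,0,0,0,0]}' && python3 -m jog '{"jaw":[60,60,60,60,60,60],"slide":[[0,0,1],[0,0,1],[0,0,1],[0,0,0],[0,0,0],[0,0,0]],"spin":[0,0,0,0,0,0]}'
```

```text
time_s: 11.95
ee_pos: [490.0, -120.8, 184.1]
ee_rot: [-180.0, -0.2, 163.4]
force: [0.0, -0.2, -0.8]
gripper_width: 59.8
gripper_force: 0.0
time_s: 12.55
ee_pos: [492.4, -120.0, 96.6]
ee_rot: [180.0, 0.1, 163.4]
force: [-0.4, -0.5, 0.2]
gripper_width: 60.0
gripper_force: 0.0
```

```bash
python3 -m jog '{"jaw":[60,60,60,60],"slide":[[0.09,-0.02,0.6],[0,0,0.4],[0,0,0],[0,0,0]],"spin":[0,0,0,0]}'
python3 - <<'E'
from h import *
s=env.state();m=env.camera_model("wrist");f=cv2.cvtColor(env.grab_frame("wrist"),cv2.COLOR_RGB2BGR)
p=s["ee_pos"][:2]-[589.2,-149.4];a=np.radians(-16.42);c,q=np.cos(a),np.sin(a);R=np.array([[c,-q],[q,c]])
print(s["ee_pos"],s["ee_rot"],"turret frame",R.T@p)
f=cv2.resize(f,None,fx=2,fy=2,interpolation=cv2.INTER_CUBIC)
for P in [(-92,-9,41.5),(-92,9,41.5),(-120,-13,41.5),(-120,13,41.5),(-128,-13,41.5),(-128,13,41.5),(-86,-14,56),(-86,14,56)]:
    u=proj(m,np.r_[R@P[:2]+[589.2,-149.4],P[2]])[0]*2+.5;cv2.circle(f,tuple(np.round(u).astype(int)),2,(0,0,255),-1)
cv2.imwrite("pics/w5.png",f[160:700,180:960])
E
```

```text
time_s: 12.95
ee_pos: [489.3, -119.9, 65.9]
ee_rot: [180.0, 0.0, 163.4]
force: [0.7, 0.2, -0.4]
gripper_width: 60.1
gripper_force: 0.0
[ 489.31164723 -119.94397242   65.91477064] [1.79992440e+02 3.99539805e-02 1.63403334e+02] turret frame [-1.04140963e+02  1.86037928e-02]
```

View pics/w5.png

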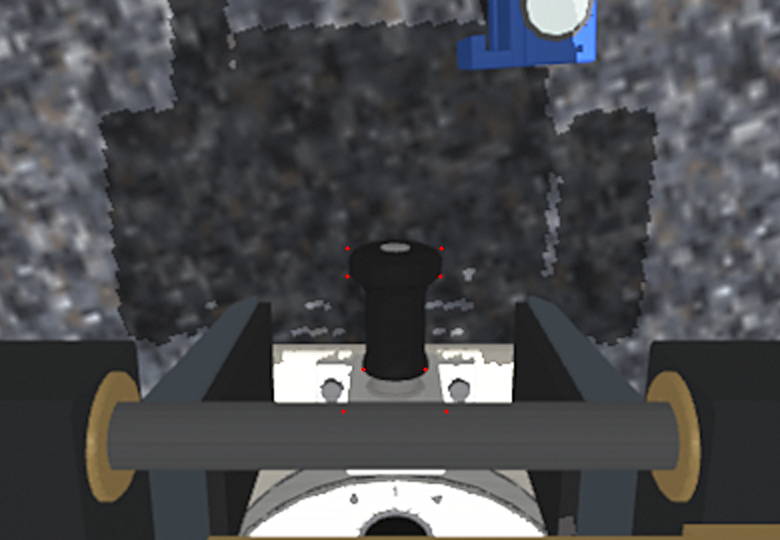

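The overlay of the model matches the knob (waist column 395, flange row about 262), and the fingers are centred at 395. I descend and close on the waist.

```bash
python3 -m jog '{"jaw":[60,60,60,60,40,16,16,16,16,16],"slide":[[-0.01,0,0.6],[0,0,0.5],[0,0,0.35],[0,0,0],[0,0,0],[0,0,0],[0,0,0],[0,0,0],[0,0,0],[0,0,0]],"spin":[0,0,0,0,0,0,0,0,0,0]}' 15
```

```text
time_s: 14.0
ee_pos: [489.7, -119.4, 22.2]
ee_rot: [179.9, 0.0, 163.3]
force: [1.5, 2.7, 1.0]
gripper_width: 17.6
gripper_force: 15.1
```

```bash
python3 -m jog '{"jaw":[16,16,16,16,16,16,16,16,16],"slide":[[0,0,0],[0,0,0],[0.05,0,0],[0.07,0,0],[0.07,0,0],[0.07,0,0],[0.06,0,0],[0,0,0],[0,0,0]],"spin":[0,0,0,0,0,0,0,0,0]}' 45
```

```text
time_s: 14.9
ee_pos: [484.7, -118.0, 22.3]
ee_rot: [179.9, 0.6, 163.4]
force: [10.6, 1.9, -7.2]
gripper_width: 17.2
gripper_force: 46.2
```

```bash
python3 -m jog '{"jaw":[16,16,16,16,16,16],"slide":[[0.05,0,0],[0.05,0,0],[0.05,0,0],[0.03,0,0],[0,0,0],[0,0,0]],"spin":[0,0,0,0,0,0]}'
```

```text
time_s: 15.5
ee_pos: [480.6, -116.8, 22.4]
ee_rot: [179.9, 0.7, 163.4]
force: [12.4, 2.1, -10.2]
gripper_width: 17.4
gripper_force: 46.5
```

```bash
python3 -m jog '{"jaw":[16,16,16,16,16],"slide":[[0.05,0,0],[0.04,0,0],[0.03,0,0],[0,0,0],[0,0,0]],"spin":[0,0,0,0,0]}'
```

```text
time_s: 16.0
ee_pos: [480.3, -116.7, 22.5]
ee_rot: [179.9, 1.1, 163.4]
force: [19.7, -0.9, -16.5]
gripper_width: 17.1
gripper_force: 47.7
```

```bash
python3 -m jog '{"jaw":[16,16,16,16,16],"slide":[[0,0,0],[0,0,0],[0,0,0],[0,0,0],[0,0,0]],"spin":[0,0,0,0,0]}' && python3 -c "
from workcell import env
print(env.job_done())"
```

```text
time_s: 16.5
ee_pos: [480.3, -116.8, 22.5]
ee_rot: [179.9, 1.1, 163.4]
force: [18.4, -1.2, -16.7]
gripper_width: 17.2
gripper_force: 47.7
the job is handed in; nothing more can be done
None
```

The filter cube stands let go in the empty tray pocket, the plunger is held fully back at its stop (about 9.8 mm of travel at the gripper), and the job was handed in at 16.5 s; no verdict came back.

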